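# Roll the shaft in its V-blocks until the flat faces up, then close the strap on it

### The arm

A 6-joint arm with a two-finger parallel gripper is mounted at the origin on a cart in front of the work surface, level with it; the furniture and walls round the work are solid. World frame = base frame: x ahead of the robot, y to its left, z up, the work surface at z = 0. Lengths are in m, angles in rad, forces in N, time in s.
With the tool pointing down it reaches from about 0.35 to 0.975 m from the base axis. Payload 17.4 kg.
Tool frame: the origin (TCP) lies at the very end of the fingers, on their centre line; the grasp point (between the pads) lies 19 mm behind it; z points along the fingers, y is the line along which they close (so a half turn about z gives the same grasp; the last joint's range is limited). The gripper opens to 85 mm and grips with 20 to 120 N. Pads are 22 mm wide; open, the fingers measure 114 mm over their backs; the gripper's body (76 mm by 85 mm) begins 54 mm behind the grasp point. The pads swing forward as they close: fully open they stand 13 mm farther back than shut.
Start: joints at [1.136, 0.116, 1.442, -0, 1.584, -0.038], TCP at [0.261, 0.623, 0.231] pointing down, gripper open.
Joint ranges: [-2.83, 2.83], [-0.83, 2.19], [0.07, 2.5], [-1.14, 4.28], [0.01, 3], [-2.97, 2.97]. Speed limits (rad/s): [1.89, 1.89, 2.22, 3.14, 3.14, 3.14].

### API

Orientations are given as a rotation vector (axis times angle).
In Python, from cell import * gives the robot as it stands. The module is installed in compiled form; this text tells all that it offers.
- The arm moves only by the shell command python3 -m crank 'ROWS'. ROWS is JSON, a list that holds one entry, the list of rows, each a list of 7 numbers: the opening, from 0 (shut) to 1 (fully open), then the shift along the tool's x, y, z in units of 30 mm (1.0 is 30 mm), then the turn, a rotation vector about the tool's x, y, z in units of 8 degrees (1.0 is 8 degrees). A call has 1 to 8 rows; each row is the pose to reach, as a shift and turn from the pose commanded when the call began, along the tool's axes at that moment; what a row does not reach only later rows make up. A row lasts 1/8 s, in which the tool goes at most 62.5 mm and 10.7 degrees, less where a joint would pass 70% of its speed; a pose out of reach is approached as far as the arm can. A call with a gripper value outside its range is refused whole. The fingers move at their own pace and stop on an object; the grip force is fixed at half the most. Time passes only in rows, so rows that repeat a pose let the fingers close. It gives the time, the measured TCP pose, the force, the opening and the grip force at its end, in the units of the state.
- read_state(): the state, without advancing time (a new reading comes with each control period).
- capture(name): name is "scene" or "top" or "wrist"; returns a dict with "frame" (420x560x3 uint8, red, green, blue), "fx", "fy", "cx", "cy" (pixels), "position" and "attitude" of the camera in the world. Camera axes: x right, y down, z forward; pixel columns grow to the right and rows downward; lengths in m; the calibration is good to about 2 mm. A picture is of the moment at which its call begins. There is no depth.
- finish_job(): hands the job in; it is judged then, once.
The state is a dict: "clock": time; "joints": joint angles; "dq": joint speeds; "joint_efforts": joint torques, N m; "eef_pos": TCP position; "orientation": TCP orientation; "ft_force": force on the tool from outside, world axes, zero at the start; "wrist_torque": the same for the moment, N m; "width": finger opening in m; "gripper_force": force on a finger pad.
Only numpy, scipy, OpenCV 4.12 (cv2) and the standard library are available. Lean on these libraries where they do the work, as an engineer would, in place of code of your own. Each camera call takes 0.05 s, during which the arm holds its last target. There are 200 camera calls.

### The job

The round shaft lies in the two V-blocks with its milled flat turned off to the robot's side. Roll it in the V-blocks until the flat faces straight up, leaving it seated in both V's, and only then swing the hold-down strap down by its ball grip until it rests fully home on the flat. Leave the other things on the bench where they are.

Things in the scene. Friction and masses are not known exactly. Their poses are not given: they have to be found in the camera images.
- stand: Fixed steel stand: base plate 160 x 150 x 12 mm, two V-blocks (90 degree V's, 64 mm wide, 26 thick, tops 102 mm up) centred 50 mm either side of its middle, hinge post behind, to 134 mm high. Origin: middle of the underside, below the shaft's middle. AXES LAID OVER: x up, y level and away from the robot (to the post), z level along the groove, to the robot's left. Turned up to 0.3 rad.
- seat (a point): Point on the groove's axis midway between the V-blocks, 105 mm above the bench: the shaft's middle lies within 6 mm of it along the groove at the start. Axes as the stand's.
- shaft: Loose aluminium bar, 30 mm diameter, 250 long, 0.3 to 0.63 kg, round where it lies in the V's and on the 62 mm overhanging each end (grip there). Origin: its middle. z runs along it. Middle 66 mm: a flat 22 mm wide, 10 mm off the axis, with two dark pilot holes. x = the flat's outward normal, to be brought straight up; starts 0.6 to 1.2 rad off, towards the robot. It stays as rolled.
- strap (a joint): Hinge of the strap, rad. 0: level, underside resting on the flat of a seated shaft with the flat up; grows as the ball end lifts. Starts 0.9 to 1.3; range -0.06 to 1.5. Stiff (0.25 N m friction, about 2 N at the ball): it stays where it is left and must be brought all the way down. On the round of a wrongly rolled shaft it stops at about 0.08 or higher.
- strap_hinge (a point): Middle of the strap's hinge axis, 120 mm above the bench, 62 mm behind the groove axis (away from the robot). The hinge axis is parallel to the groove.
- ball (a point): Centre of the black ball grip (24 mm diameter) at the strap's end, 138 mm from the hinge axis. Strap: bare aluminium bar 30 wide, 10 thick over the first 104 mm from the hinge, then a 10 mm rod. It swings in an upright plane square to the groove; closed, the ball is level with the hinge, 76 mm on the robot's side of the groove axis.
- bearing: Loose bystander: ball bearing 47 mm in diameter, 14 mm high, lying flat to the robot's right of the stand.
- spanner: Loose bystander: spanner 154 mm long, 6 mm thick, lying to the robot's right of the stand.
- tape_rule: Loose bystander: tape measure 34 x 79 mm, 64 mm high, standing to the robot's left of the stand.
- nut: Loose bystander: hexagon nut 27 mm across, 13 mm high, lying on the stand's base plate in front of the V-blocks.

How it is judged:
On the way:
1. with the strap still up (above 0.6 rad), the shaft lies seated in both V's with its flat facing up within 0.12 rad (angle between shaft's own x axis and vertical below 0.12 rad and distance between shaft and seat below 0.02 m and x of shaft in the frame of seat below 0.003 m and angle between the z axis of shaft and the z axis of stand, either way round below 0.04 rad and value of joint strap above 0.6 rad), for 0.2 s.
At the end, for the whole second after the job is handed in: The shaft lies at rest, seated in both V's (not more than 3 mm high, its axis along the groove within 0.04 rad, its middle within 20 mm of the seat point), its flat faces up within 0.12 rad, and the strap lies on the flat, its joint below 0.04 rad (angle between shaft's own x axis and vertical below 0.12 rad and distance between shaft and seat below 0.02 m and x of shaft in the frame of seat below 0.003 m and angle between the z axis of shaft and the z axis of stand, either way round below 0.04 rad and value of joint strap below 0.04 rad and linear speed of shaft below 0.01 m/s); the robot touches nothing.
It fails at once if a bystander (bearing, nut, spanner or tape measure) is moved more than 30 mm (distance of any of bearing, spanner, tape_rule, nut from where it was at the start of the episode above 0.03 m).
It also fails if it takes over 72 s, if anything falls off the work surface, if the arm or the gripper's body presses on something with over 40 N, if the wrist force passes 120 N, or if a joint passes its speed limit or range.

## Working session

There is one attempt and no reset: what is moved stays moved. The work goes in short steps, Python scripts to look and compute and a shell command to move; the robot and the scene stay as the last step left them, time stands still between calls to the robot, and variables do not carry over. Pictures are saved under pics/ and viewed, at most 10 in all, crops included, and the job is handed in when it is done.

```bash
mkdir -p pics; cat > h.py <<'E'
from cell import *
import numpy as np, cv2
from scipy.spatial.transform import Rotation as R
def cam(n,f=None):
    c=capture(n)
    if f: cv2.imwrite('pics/'+f,c['frame'][:,:,::-1])
    return c
def rot(c):
    a=np.array(c['attitude'],float)
    return a if a.shape==(3,3) else (R.from_rotvec(a).as_matrix() if a.size==3 else R.from_quat(a).as_matrix())
def ray(c,u,v):
    d=rot(c)@np.array([(u-c['cx'])/c['fx'],(v-c['cy'])/c['fy'],1]); return np.array(c['position']),d/np.linalg.norm(d)
def onz(c,u,v,z):
    p,d=ray(c,u,v); return p+d*(z-p[2])/d[2]
def proj(c,P):
    q=rot(c).T@(np.array(P)-c['position']); return np.array([c['cx']+c['fx']*q[0]/q[2],c['cy']+c['fy']*q[1]/q[2]])
def tri(r1,r2):
    (p,d),(q,e)=r1,r2
    s=np.linalg.lstsq(np.c_[d,-e],q-p,rcond=None)[0]; a,b=p+s[0]*d,q+s[1]*e
    return (a+b)/2,np.linalg.norm(a-b)
E
python3 - <<'E'
from h import *
for n in ['scene','top']:
    c=cam(n,n+'0.png'); print(n,c['position'],c['attitude'],c['fx'],c['cx'],c['cy'])
print(read_state())
E
```

```text
scene [ 0.14469392 -0.69070777  0.57198669] [-2.06367153  0.48563476 -0.30212944] 391.8304437530362 276.830372352305 208.46410630354183
top [0.27924863 0.00805482 1.22057651] [-2.12052441  2.15014034 -0.22507575] 428.8333885436764 282.535106734793 200.01970377436453
{'clock': 0.1, 'joints': array([ 1.13621047e+00,  1.16431535e-01,  1.44220437e+00,  3.27493808e-05,
        1.58404186e+00, -3.78062096e-02]), 'dq': array([-1.17491076e-04, -1.45447394e-03, -1.62321008e-03,  2.72237781e-03,
       -2.91891891e-03, -8.09472820e-05]), 'joint_efforts': array([ 2.08999154e-03, -7.33670855e+01, -6.33788824e+01,  1.02851825e-04,
        5.41855246e-03, -3.13714690e-05]), 'eef_pos': array([0.26077913, 0.62238982, 0.23063671]), 'orientation': array([-6.19122566e-01, -3.07969049e+00,  1.64498275e-03]), 'ft_force': array([ 0.17411282,  0.25471864, -0.23665063]), 'wrist_torque': array([ 0.02336107, -0.10434563,  0.03073468]), 'gripper_force': 0.0, 'width': 0.08527667705681827}
```

View pics/scene0.png

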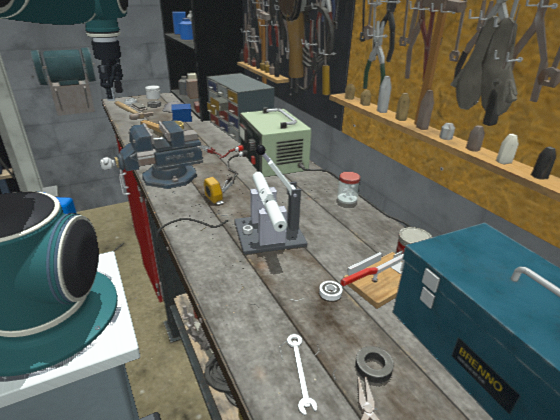

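View pics/top0.png

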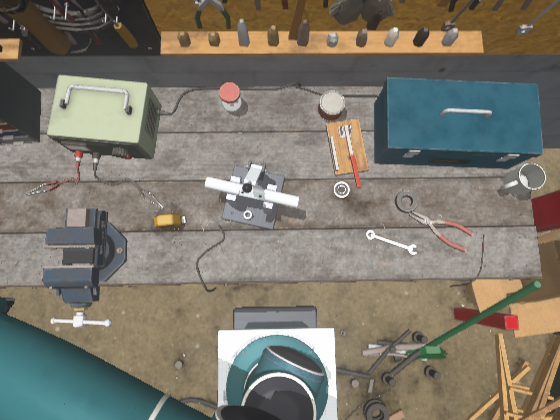

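The scene view shows the stand near (270,220), with the strap up and its ball near (262,150). In the top view the shaft runs from (206,182) to (298,203), with the ball near (247,188). I'll enlarge both.

```bash
python3 - <<'E'
from h import *
a=cv2.imread('pics/top0.png')[150:240,195:310]; b=cv2.imread('pics/scene0.png')[135:255,215:315]
cv2.imwrite('pics/z.png',np.hstack([cv2.resize(a,(460,360),interpolation=2),cv2.resize(b,(300,360),interpolation=2)]))
c=cam('top'); 
A,B=onz(c,206,182,.105),onz(c,298,203,.105); print(A,B,np.linalg.norm(A-B),(A+B)/2,np.arctan2(*(A-B)[:2]))
E
```

```text
[0.53929433 0.18114448 0.105     ] [ 0.47971277 -0.06229239  0.105     ] 0.2506221729461528 [0.50950355 0.05942605 0.105     ] 0.2400329175265882
```

View pics/z.png

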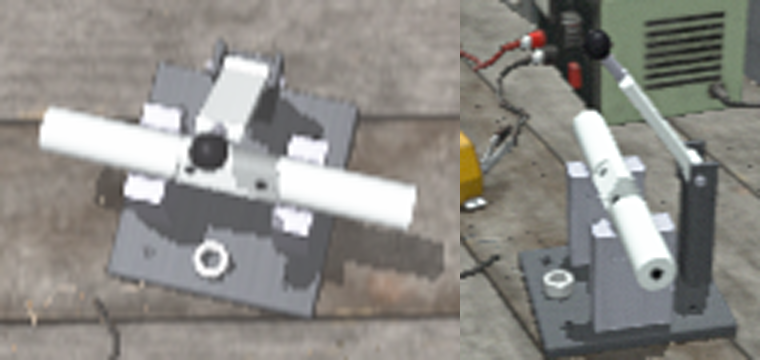

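The crop shows the flat turned toward the robot, with two pilot holes at crop (188,170) and (261,184). In full-image pixels those are about (242,192.5) and (260,196). The measured shaft length is 0.2506 m, which matches the text. The yaw is about −0.24 rad. I'll move above the right overhang.

```bash
cat >> h.py <<'E'
g=np.array([.238,.971,0]); g/=np.linalg.norm(g); a=np.array([g[1],-g[0],0]); Z=np.array([0,0,1.])
def toolR(th,s=1,gg=None):
    G=g if gg is None else gg; A=np.cross(G,Z)
    z=-np.cos(th)*Z+np.sin(th)*A; x=s*G; return np.c_[x,np.cross(z,x),z]
def delta(pos,Rm,back=0):
    """pos: point for grasp point if back=.019"""
    s=read_state(); R0=R.from_rotvec(s['orientation']).as_matrix()
    d=R0.T@(np.array(pos)+back*Rm[:,2]-s['eef_pos'])/.03
    w=R.from_matrix(R0.T@Rm).as_rotvec()/np.deg2rad(8)
    print('rows',d.round(2),w.round(2)); return d,w
E
python3 - <<'E'
from h import *
c=cam('wrist'); s=read_state(); R0=R.from_rotvec(s['orientation']).as_matrix()
print(R0.round(2)); print('cam in tool',R0.T@(np.array(c['position'])-s['eef_pos']),(R0.T@rot(c)).round(3),c['fx'])
P=np.array([.5095,.0594,0])-.097*g
for sg in (1,-1): delta([P[0],P[1],.38],toolR(0,sg))
E
```

```text
[[-0.92  0.39 -0.  ]
 [ 0.39  0.92 -0.  ]
 [ 0.   -0.   -1.  ]]
cam in tool [ 0.08264244 -0.00033503 -0.14274202] [[-0.    -0.947 -0.321]
 [ 1.    -0.     0.   ]
 [-0.    -0.321  0.947]] 323.23940365978655
rows [-15.4  -17.3   -4.96] [-0.    0.   10.13]
rows [-15.4  -17.3   -4.96] [ -0.    -0.   -12.37]
```

```bash
python3 -m crank '[[[1,0,0,-3,0,0,0],[1,-2,-2.2,-5,0,0,-1.3],[1,-3.7,-4.2,-5,0,0,-2.6],[1,-5.5,-6.2,-5,0,0,-3.9],[1,-7,-8,-5,0,0,-5.2],[1,-8.5,-9.7,-5,0,0,-6.5],[1,-10,-11.5,-5,0,0,-7.8],[1,-11.5,-13,-5,0,0,-9]]]'
python3 - <<'E'
from h import *
P=np.array([.5095,.0594,0])-.097*g
delta([P[0],P[1],.38],toolR(0,-1))
E
```

```text
clock: 1.2
eef_pos: [0.3877, 0.2462, 0.3793]
orientation: [-1.273, 2.872, -0.0]
ft_force: [1.0, 0.3, 0.5]
width: 0.0853
gripper_force: 0.0
rows [ 4.73 -8.73 -0.03] [-0.    0.   -3.55]
```

```bash
python3 -m crank '[[[1,0.8,-1.5,0,0,0,-1],[1,1.7,-3.1,0,0,0,-2],[1,2.6,-4.7,0,0,0,-3],[1,3.4,-6.3,0,0,0,-3.55],[1,4.2,-7.8,0,0,0,-3.55],[1,4.7,-8.7,0,0,0,-3.55],[1,4.7,-8.7,0,0,0,-3.55]]]'
python3 - <<'E'
from h import *
c=cam('wrist','w1.png'); 
for k in (-.125,0,.125): print(proj(c,np.array([.5095,.0594,.105])+k*g))
E
```

```text
clock: 2.08
eef_pos: [0.4862, -0.02, 0.3786]
orientation: [1.905, -2.493, 0.005]
ft_force: [0.1, 0.9, -0.2]
width: 0.0855
gripper_force: 0.0
[275.1042814  134.59108748]
[277.79046958 226.74472695]
[280.03890409 303.88058247]
```

View pics/w1.png

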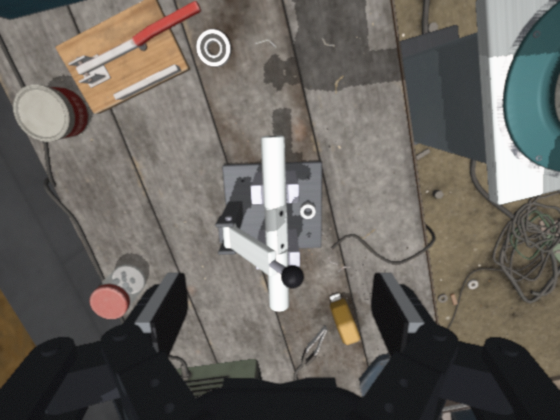

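The wrist view shows the shaft from (273,137) to (279,310), with pilot holes near (281,212) and (282,245) on the robot side of the axis. The ball is at (292,277). Next I'll measure the axis, the ends and the holes by mask and triangulate them against the top view.

```bash
cat >> h.py <<'E'
def white(c,lo=185,box=None):
    f=c['frame']; m=((f.min(2)>lo)&(f.max(2).astype(int)-f.min(2)<40)).astype(np.uint8)*255
    if box: k=np.zeros_like(m); k[box[1]:box[3],box[0]:box[2]]=1; m*=k
    return m
def holes(c,box,thr=90):
    f=cv2.cvtColor(c['frame'],cv2.COLOR_RGB2GRAY)[box[1]:box[3],box[0]:box[2]]
    n,_,st,ce=cv2.connectedComponentsWithStats((f<thr).astype(np.uint8))
    return [(st[i,4],(ce[i]+box[:2]).round(1)) for i in range(1,n)]
E
python3 - <<'E'
from h import *
w=cam('wrist'); t=cam('top'); s=cam('scene')
np.set_printoptions(precision=4,suppress=True)
print(read_state()['eef_pos'])
O=np.array([.5095,.0594,.105])
for c,n in ((w,'w'),(t,'t'),(s,'s')):
    q=[proj(c,O+k*g) for k in (-.125,.125)]
    b=np.array(q); lo=b.min(0).astype(int)-14; hi=b.max(0).astype(int)+14
    m=white(c,195,(*lo,*hi)); nn,l,st,ce=cv2.connectedComponentsWithStats(m)
    for i in range(1,nn):
        if st[i,4]>60: 
            p=np.argwhere(l==i)[:,::-1].astype(np.float32); (x,y),(W,H),an=cv2.minAreaRect(p); print(n,st[i],(x,y),(W,H),an,'c',cv2.boxPoints(((x,y),(W,H),an)).round(1).tolist())
    print(n,np.array(q).round(1).tolist())
    Bx=[proj(c,O+k*g-.007*a+.007*Z) for k in (-.035,.035)]; B=np.array(Bx); lo=B.min(0).astype(int)-8; hi=B.max(0).astype(int)+8
    print(holes(c,(*lo,*hi)), proj(c,O+.012*g-.007*a),proj(c,O-.012*g-.007*a))
E
```

```text
[ 0.4856 -0.0184  0.3792]
w [ 262  137   22   72 1407] (272.7116394042969, 172.38783264160156) (71.17030334472656, 20.20855712890625) 88.63607025146484 c [[261.79998779296875, 137.10000610351562], [282.0, 136.60000610351562], [283.70001220703125, 207.6999969482422], [263.5, 208.1999969482422]]
w [288 184   5  18  85] (290.0, 192.5) (17.0, 4.0) 90.0 c [[288.0, 184.0], [292.0, 184.0], [292.0, 201.0], [288.0, 201.0]]
w [ 260  222   27   89 1361] (273.0, 266.0) (88.0, 26.0) 90.0 c [[260.0, 222.0], [286.0, 222.0], [286.0, 310.0], [260.0, 310.0]]
w [[274.8, 133.9], [279.5, 303.3]]
[(np.int32(117), array([289., 220.])), (np.int32(8), array([280.5, 212.5])), (np.int32(4), array([281.5, 245. ])), (np.int32(7), array([289.6, 247.7]))] [282.6054 234.0233] [282.2425 217.8851]
t [253 168   9  18  82] (256.83795166015625, 176.44483947753906) (7.058866500854492, 17.522598266601562) 4.763640880584717 c [[252.60000610351562, 184.89999389648438], [254.0, 167.39999389648438], [261.1000061035156, 168.0], [259.6000061035156, 185.5]]
t [205 176  28  16 291] (218.5, 183.5) (27.0, 15.0) 0.0 c [[205.0, 191.0
[... 777 characters left out ...]
270.8, 199.2])), (np.int32(2), array([259.5, 196. ]))] [246.8849 193.9926] [255.704  196.0098]
s [253 172  23  32 289] (264.2672424316406, 185.4569091796875) (32.03877258300781, 16.150693893432617) 66.80140686035156 c [[250.5, 173.89999389648438], [265.3999938964844, 167.60000610351562], [278.0, 197.0], [263.20001220703125, 203.39999389648438]]
s [266 200  20  25 288] (276.9137878417969, 210.53448486328125) (24.697479248046875, 16.155494689941406) 68.19859313964844 c [[264.79998779296875, 202.10000610351562], [279.79998779296875, 196.10000610351562], [289.0, 219.0], [274.0, 225.0]]
s [[278.4, 226.4], [256.8, 176.7]]
[(np.int32(1), array([266., 201.]))] [262.579  196.7472] [264.5713 201.4761]
```

```bash
python3 - <<'E'
from h import *
P=np.array([.5105,.0592,0])-.097*g
delta([P[0],P[1],.21],toolR(0,-1))
E
```

```text
rows [ 0.49 -0.19  5.64] [-0.01 -0.03 -0.16]
```

```bash
python3 -m crank '[[[1,0.25,-0.1,1.6,0,0,-0.15],[1,0.5,-0.2,3.2,0,0,-0.15],[1,0.5,-0.2,4.6,0,0,-0.15],[1,0.5,-0.2,5.6,0,0,-0.15],[1,0.5,-0.2,5.6,0,0,-0.15],[1,0.5,-0.2,5.6,0,0,-0.15]]]'
python3 - <<'E'
from h import *
c=cam('wrist','w2.png'); print(read_state()['eef_pos'])
for k in (-.125,-.035,.035,.125): print(proj(c,np.array([.5105,.0592,.105])+k*g))
E
```

```text
clock: 3.02
eef_pos: [0.4893, -0.022, 0.2126]
orientation: [1.907, -2.485, 0.02]
ft_force: [0.7, -0.3, -0.2]
width: 0.0855
gripper_force: 0.0
[ 0.48946527 -0.02215734  0.21284423]
[276.98370933 158.60202547]
[279.39897719 262.58506844]
[280.9697538  330.21074886]
[282.68637237 404.11527337]
```

View pics/w2.png

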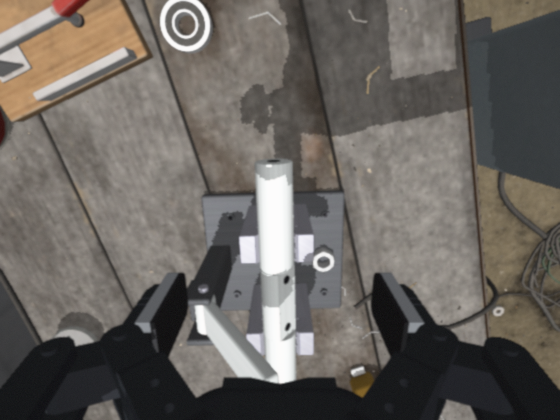

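```bash
python3 - <<'E'
from h import *
s=read_state(); print(s['joints'].round(3),s['eef_pos'],s['orientation'],s['joint_efforts'].round(1))
print(R.from_rotvec(s['orientation']).as_matrix().round(3)); print(toolR(0,-1).round(3))
c=cam('wrist'); f=cv2.GaussianBlur(cv2.cvtColor(c['frame'],cv2.COLOR_RGB2GRAY),(3,3),0).astype(int)
for r in (180,200,215,300,315): print(r,[(x) for x in range(235,320) if abs(f[r,x+1]-f[r,x-1])>35], f[r,250:304:4])
print(holes(c,(262,265,300,340),100))
E
```

```text
[-0.088 -0.292  1.853 -0.015  1.578 -2.968] [ 0.48946527 -0.02215734  0.21284423] [ 1.90741093 -2.48543159  0.02013862] [  0.2 -37.7 -61.9  -0.1   0.    0. ]
[[-0.259 -0.966  0.001]
 [-0.966  0.259 -0.015]
 [ 0.015 -0.005 -1.   ]]
[[-0.238 -0.971  0.   ]
 [-0.971  0.238 -0.   ]
 [-0.    -0.    -1.   ]]
180 [256, 257, 258, 286, 287, 291, 292, 293] [114 127 206 240 251 252 252 252 250 227 160  80  74  72]
200 [255, 256, 257, 258, 259, 291, 292, 293, 294] [118  73 185 238 250 252 252 252 251 242 214  97  70  69]
215 [256, 257, 258, 259, 291, 292, 293, 294] [ 87  86 166 236 250 252 252 252 251 242 215 103  88  89]
300 [294, 295, 296] [114  87  88 113 156 173 182 177 169 213 223 192  89  88]
315 [262, 263, 264, 294, 295, 296] [ 91  87  88 123 228 246 251 249 224 222 224 204  90  88]
[(np.int32(228), array([297.7, 294.1])), (np.int32(35), array([286.4, 279.3])), (np.int32(18), array([287.7, 326.3])), (np.int32(6), array([262. , 327.5]))]
```

The wrist view shows the right end of the shaft at (274,160), its centre line at column ~275–279, and the holes at (286.4,279.3) and (287.7,326.3). The holes sit about 8.6 mm to the robot side of the axis, so the flat is about 1.03 rad off. Joint 6 is at its limit here, so I'll use the left overhang with the tool turned half round.

```bash
python3 -m crank '[[[1,0,0,-2,0,0,1.2],[1,0,0,-4,0,0,2.4],[1,0,0,-5,0,0,3.6],[1,0,0,-5,0,0,4.8],[1,0,0,-5,0,0,6],[1,0,0,-5,0,0,7.2],[1,0,0,-5,0,0,8.4],[1,0,0,-5,0,0,9.6]]]'
python3 -m crank '[[[1,0,0,0,0,0,1.2],[1,0,0,0,0,0,2.4],[1,0,0,0,0,0,3.6],[1,0,0,0,0,0,4.8],[1,0,0,0,0,0,6],[1,0,0,0,0,0,7.2],[1,0,0,0,0,0,8.4],[1,0,0,0,0,0,9.6]]]'
cat >> h.py <<'E'
O=np.array([.512,.0588,.105])
E
python3 - <<'E'
from h import *
P=O+.097*g; print(P, read_state()['joints'].round(2))
delta([P[0],P[1],.34],toolR(0,1))
E
```

```text
clock: 4.12
eef_pos: [0.4892, -0.0201, 0.3622]
orientation: [0.059, 3.14, -0.024]
ft_force: [-0.6, -1.0, 0.7]
width: 0.0855
gripper_force: 0.0
clock: 5.12
eef_pos: [0.4892, -0.0202, 0.3622]
orientation: [1.991, 2.417, -0.018]
ft_force: [-0.2, 0.2, 0.7]
width: 0.0852
gripper_force: 0.0
[0.53509195 0.15301126 0.105     ] [-0.08 -0.29  1.61 -0.02  1.82 -0.28]
rows [5.38 2.61 0.65] [0.01 0.11 3.1 ]
```

```bash
python3 -m crank '[[[1,1.3,0.6,0.2,0,0,1.2],[1,2.7,1.3,0.3,0,0.1,2.3],[1,4,2,0.6,0,0.1,3.1],[1,5.4,2.6,1.6,0,0.1,3.1],[1,5.4,2.6,3.6,0,0.1,3.1],[1,5.4,2.6,4.3,0,0.1,3.1],[1,5.4,2.6,4.3,0,0.1,3.1]]]'
python3 - <<'E'
from h import *
print(read_state()['joints'].round(2))
c=cam('wrist','w3.png')
for k in (-.125,0,.08,.125): print(proj(c,O+k*g))
f=cv2.GaussianBlur(cv2.cvtColor(c['frame'],cv2.COLOR_RGB2GRAY),(3,3),0).astype(int)
for r in (170,185,200,215,300): print(r,[(x) for x in range(235,325) if abs(f[r,x+1]-f[r,x-1])>35])
E
```

```text
clock: 6.0
eef_pos: [0.5335, 0.1517, 0.2297]
orientation: [2.466, 1.946, -0.003]
ft_force: [-0.1, -0.1, 0.7]
width: 0.0854
gripper_force: 0.0
[ 0.23 -0.15  1.7  -0.    1.59  0.47]
[279.22886218 393.83443842]
[279.94208836 294.7445573 ]
[280.50478644 216.56783355]
[280.868639  166.0170998]
170 [262, 263, 264, 265, 296, 297, 298]
185 [262, 263, 264, 265, 296, 297, 298, 316, 317]
200 [262, 263, 264, 265, 295, 296, 297, 298]
215 [263, 264, 265, 266, 295, 296, 297, 298]
300 [264, 265, 291, 292, 293, 294, 295]
```

View pics/w3.png

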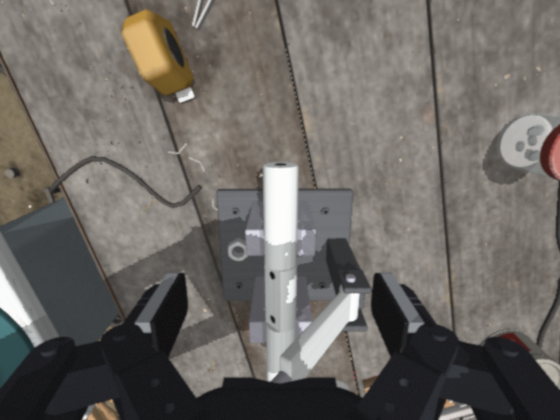

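The wrist view shows the shaft's left end at (280,165). The measured centre line at column 280.3 agrees with the prediction of 280.6. The tape measure is well clear at (158,55). Next: tilt and approach.

```bash
python3 - <<'E'
from h import *
w=cam('wrist');t=cam('top'); p=tri(ray(w,280.3,166.5),ray(t,206,182)); print('end',p,O+.125*g)
P=O+.097*g; Rm=toolR(.5,1); delta(P-.07*Rm[:,2],Rm,.019); delta(P,Rm,.019)
E
```

```text
end (array([0.54072938, 0.18042586, 0.10391187]), np.float64(0.0029432520920347227)) [0.54175766 0.18020627 0.105     ]
rows [ 0.05 -0.81  2.74] [-3.56 -0.01  0.04]
rows [0.05 0.31 4.79] [-3.56 -0.01  0.04]
```

```bash
python3 -m crank '[[[1,0,-0.8,0,-1.2,0,0],[1,0,-0.8,0.8,-2.4,0,0],[1,0.05,-0.8,1.8,-3.56,0,0],[1,0.05,-0.8,2.7,-3.56,0,0],[1,0.05,-0.4,3.5,-3.56,0,0],[1,0.05,0,4.2,-3.56,0,0],[1,0.05,0.3,4.8,-3.56,0,0],[1,0.05,0.3,4.8,-3.56,0,0]]]'
python3 - <<'E'
from h import *
P=O+.097*g; Rm=toolR(.5,1); delta(P,Rm,.019); print(read_state()['joints'].round(2))
E
```

```text
clock: 7.15
eef_pos: [0.543, 0.1508, 0.0857]
orientation: [2.135, 1.684, 0.425]
ft_force: [-0.6, 0.3, 1.2]
width: 0.0852
gripper_force: 0.0
rows [ 0.01  0.07 -0.06] [-0.03 -0.01  0.04]
[ 0.36 -0.29  2.12 -0.35  0.92  0.76]
```

```bash
python3 -m crank '[[[0.25,0,0.07,-0.06,0,0,0],[0.25,0,0.07,-0.06,0,0,0],[0.25,0,0.07,-0.06,0,0,0],[0.25,0,0.07,-0.06,0,0,0],[0.25,0,0.07,-0.06,0,0,0],[0.25,0,0.07,-0.06,0,0,0]]]'
python3 - <<'E'
from h import *
P=O+.097*g
for th in (.25,0,-.25,-.4,-.53): delta(P,toolR(th,1),.019)
E
```

```text
clock: 7.9
eef_pos: [0.5435, 0.1511, 0.0885]
orientation: [2.134, 1.685, 0.426]
ft_force: [-4.8, 0.2, 6.8]
width: 0.0284
gripper_force: 58.6
rows [-0.01 -0.14 -0.01] [ 1.77 -0.01  0.04]
rows [-0.   -0.29 -0.07] [ 3.56 -0.    0.04]
rows [-0.   -0.42 -0.16] [5.35 0.   0.04]
rows [-0.   -0.48 -0.23] [6.42 0.01 0.04]
rows [-0.   -0.53 -0.29] [7.36 0.01 0.04]
```

```bash
python3 -m crank '[[[0.25,0,-0.08,0,0.9,0,0],[0.25,0,-0.14,-0.01,1.8,0,0],[0.25,0,-0.22,-0.04,2.7,0,0],[0.25,0,-0.29,-0.07,3.6,0,0],[0.25,0,-0.36,-0.11,4.5,0,0],[0.25,0,-0.42,-0.16,5.4,0,0],[0.25,0,-0.48,-0.23,6.4,0,0],[0.25,0,-0.53,-0.29,7.3,0,0]]]'
python3 -m crank '[[[0.25,0,0,0,0,0,0],[0.25,0,0,0,0,0,0]]]'
python3 - <<'E'
from h import *
P=O+.097*g; delta(P,toolR(-.53,1),.019)
c=cam('scene'); t=cam('top')
a1=t['frame'][150:240,195:310]; b=c['frame'][135:255,215:315]
cv2.imwrite('pics/z2.png',np.hstack([cv2.resize(a1,(460,360),interpolation=2),cv2.resize(b,(300,360),interpolation=2)])[:,:,::-1])
E
```

```text
clock: 8.9
eef_pos: [0.5259, 0.1553, 0.0889]
orientation: [-2.114, -1.668, 0.451]
ft_force: [-4.2, 1.8, 9.7]
width: 0.0283
gripper_force: 59.7
clock: 9.15
eef_pos: [0.5257, 0.1552, 0.0885]
orientation: [-2.116, -1.67, 0.45]
ft_force: [-4.0, -0.5, 9.0]
width: 0.0285
gripper_force: 60.1
rows [ 0. -0. -0.] [0.04 0.03 0.03]
```

View pics/z2.png

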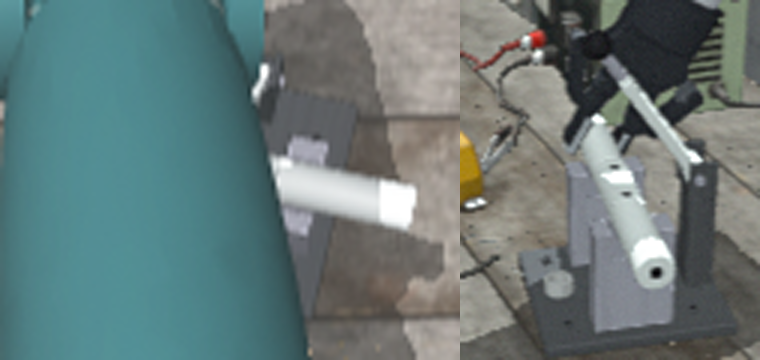

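The top view is blocked by the arm. The scene view shows the flat with both holes now facing upward at crop (613,150) and (627,195). I'll release, back off and measure.

```bash
python3 -m crank '[[[0.8,0,0,0,0,0,0],[0.8,0,0,0,0,0,0],[0.8,0,0,0,0,0,0],[1,0,0,-1,0,0,0],[1,0,0,-2.5,0,0,0],[1,0,0,-4,0,0,0],[1,0,0,-4,0,0,0]]]'
python3 - <<'E'
from h import *
P=O+.097*g; delta([P[0],P[1],.23],toolR(0,1))
E
```

```text
clock: 10.12
eef_pos: [0.5859, 0.1412, 0.1946]
orientation: [-2.12, -1.672, 0.444]
ft_force: [-0.8, -0.4, -1.2]
width: 0.0857
gripper_force: 0.0
rows [-0.01 -2.1  -0.16] [-3.71  0.01  0.04]
```

```bash
python3 -m crank '[[[1,0,-0.8,-0.2,-1.2,0,0],[1,0,-1.6,-0.2,-2.4,0,0],[1,0,-2.1,-0.2,-3.7,0,0],[1,0,-2.1,-0.2,-3.7,0,0],[1,0,-2.1,-0.2,-3.7,0,0]]]'
python3 - <<'E'
from h import *
c=cam('wrist','w4.png')
f=cv2.GaussianBlur(cv2.cvtColor(c['frame'],cv2.COLOR_RGB2GRAY),(3,3),0).astype(int)
for r in (170,185,200,215,300): print(r,[(x) for x in range(235,325) if abs(f[r,x+1]-f[r,x-1])>35])
print(holes(c,(266,255,296,330),100))
for k in (.017,-.017,.018,-.018): print(k,proj(c,O+k*g),proj(c,O+k*g+.01*Z))
E
```

```text
clock: 10.75
eef_pos: [0.5336, 0.1535, 0.2279]
orientation: [-2.461, -1.944, 0.01]
ft_force: [0.7, 1.2, 0.1]
width: 0.0853
gripper_force: 0.0
170 [264, 265, 298, 299, 300, 315]
185 [263, 264, 265, 266, 297, 298, 299, 318]
200 [263, 264, 265, 266, 297, 298, 299]
215 [264, 265, 266, 267, 296, 297, 298, 299]
300 [266, 287, 288, 294, 295, 296, 297]
[(np.int32(39), array([283. , 280.2])), (np.int32(33), array([283.1, 324.4]))]
0.017 [281.19147573 281.97037706] [281.16326601 287.85481459]
-0.017 [280.90165937 312.44968566] [280.86548805 319.06644669]
0.018 [281.20031739 281.04052132] [281.17236105 286.901517  ]
-0.018 [280.89344128 313.31396356] [280.85705392 319.95047116]
```

View pics/w4.png

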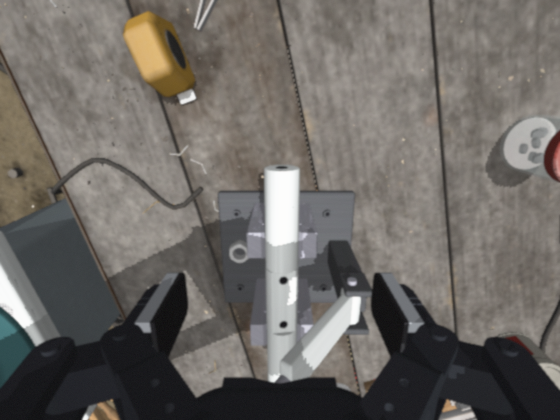

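The holes are now at (283.0,280.2) and (283.1,324.4), about 1.9 mm past the axis on the far side, so I've overshot a little. I'll check this against the earlier view.

```bash
python3 - <<'E'
from h import *
for n,u in (('w3',271),('w4',283)):
    im=cv2.imread(f'pics/{n}.png')[:,:,::-1]; print(n,holes({'frame':im},(u-8,255,u+8,332),100))
    f=cv2.cvtColor(im,cv2.COLOR_RGB2GRAY); 
    for r in (265,295,305,310): print(r,f[r,258:304:2])
P=O+.097*g
for th in (-.1,-.29): print(th); Rm=toolR(th,1);delta(P,Rm,.019)
c=cam('wrist'); print(c['position'],(c['position']-O)@a, 'mm/px', (np.linalg.norm(proj(c,O+.018*g+.01*Z)-proj(c,O+.018*g+.01*Z+.01*a)), np.linalg.norm(proj(c,O-.018*g+.01*Z)-proj(c,O-.018*g+.01*Z+.01*a))))
E
```

```text
w3 [(np.int32(55), array([263. , 281.9])), (np.int32(26), array([271.9, 274.9])), (np.int32(22), array([263.5, 315.5])), (np.int32(22), array([272.5, 319. ]))]
265 [ 73  72  73 116 161 174 182 192 196 198 199 200 196 189 183 182 172 158
 141 115  85  75  73]
295 [ 87  86  88 100 157 166 169 167 167 169 167 180 190 187 189 232 243 233
 206 130  87  86  87]
305 [ 84  85  89 100 156 163 167 166 167 170 167 179 190 186 182 176 169 157
 140 103  87  86  86]
310 [ 87  86  88 103 150 163 166 166 165 168 166 178 188 185 181 176 166 155
 137 105  88  88 104]
w4 [(np.int32(39), array([283. , 280.2])), (np.int32(33), array([283.1, 324.4]))]
265 [ 72  73  72  78 132 165 178 189 195 199 197 202 199 192 188 184 178 168
 154 134 113 110 102]
295 [ 86  86  85  89 121 155 170 188 190 192 195 198 195 193 193 212 251 253
 251 183 101  87  88]
305 [ 86  86  87  89 118 152 168 188 190 192 195 195 195 193 195 213 200 193
 182 129  90  87  86]
310 [ 85  85  88  97 119 151 166 184 189 190 192 194 195 192 192 196 196 192
 181 130  99  89  86]
-0.1
rows [0.01 0.01 4.71] [0.65 0.02 0.04]
-0.29
rows [ 0.01 -0.1   4.69] [2.01 0.02 0.04]
[0.55477714 0.23361401 0.37011214] -6.914540893917171e-05 mm/px (np.float64(11.005166358968498), np.float64(10.585241080085778))
```

Both the flat's edges and the holes give a roll of −0.19 rad, so I'll roll back 0.19.

```bash
python3 -m crank '[[[1,0,0,1.5,0.65,0,0],[1,0,0,3,0.65,0,0],[1,0,0,4.2,0.65,0,0],[1,0,0,4.7,0.65,0,0],[1,0,0,4.7,0.65,0,0],[0.25,0,0,4.7,0.65,0,0],[0.25,0,0,4.7,0.65,0,0],[0.25,0,0,4.7,0.65,0,0]]]'
python3 -m crank '[[[0.25,0,0,0,0,0,0],[0.25,0,0,0,0,0,0],[0.25,0,0.06,0,-0.7,0,0],[0.25,0,0.12,0,-1.36,0,0],[0.25,0,0.12,0,-1.36,0,0],[0.25,0,0.12,0,-1.36,0,0]]]'
python3 -m crank '[[[0.8,0,0,0,0,0,0],[0.8,0,0,0,0,0,0],[0.8,0,0,0,0,0,0],[1,0,0,-1.5,0,0,0],[1,0,0,-3,0,0,0],[1,0,0,-4.7,0,0,0],[1,0,0,-4.7,0,0,0],[1,0,0,-4.7,0,0,0]]]'
python3 - <<'E'
from h import *
P=O+.097*g; delta([P[0],P[1],.23],toolR(0,1))
c=cam('wrist')
f=cv2.GaussianBlur(cv2.cvtColor(c['frame'],cv2.COLOR_RGB2GRAY),(3,3),0).astype(int)
for r in (185,200,215): print(r,[(x) for x in range(235,325) if abs(f[r,x+1]-f[r,x-1])>35])
print(holes(c,(266,255,296,340),100))
for k in (.08,.125,.02,-.02): print(k,proj(c,O+k*g),proj(c,O+k*g+.01*Z))
print(f[310,258:304:2])
E
```

```text
clock: 11.85
eef_pos: [0.5334, 0.1535, 0.0883]
orientation: [-2.406, -1.899, 0.092]
ft_force: [-0.2, 0.1, -0.3]
width: 0.0321
gripper_force: 0.0
clock: 12.6
eef_pos: [0.5364, 0.1529, 0.0882]
orientation: [2.407, 1.9, 0.088]
ft_force: [-5.9, 0.9, 6.8]
width: 0.0284
gripper_force: 60.0
clock: 13.6
eef_pos: [0.5238, 0.1558, 0.2269]
orientation: [2.407, 1.9, 0.086]
ft_force: [-0.7, -1.1, -0.4]
width: 0.0855
gripper_force: 0.0
rows [-0.    0.4  -0.07] [0.66 0.01 0.04]
185 [261, 262, 263, 264, 295, 296, 297, 306, 307]
200 [261, 262, 263, 264, 294, 295, 296, 297]
215 [261, 262, 263, 264, 265, 294, 295, 296]
[(np.int32(28), array([279.5, 279.8])), (np.int32(5), array([295., 315.])), (np.int32(33), array([279.8, 324.6]))]
0.08 [279.25938272 219.35556805] [280.34861032 223.50358526]
0.125 [279.58954182 168.66037663] [280.75177636 171.19798296]
0.02 [278.86846613 279.3799336 ] [279.87318689 285.183652  ]
-0.02 [278.6345118  315.30309683] [279.58965548 321.96820181]
[ 89  91  94 131 186 200 198 195 194 196 196 195 194 196 198 196 191 165
 123  93  93 103 106]
```

The centre line (279.2) matches the prediction, and the holes are at columns 279.5 and 279.8 against 279.9 and 279.6 predicted for flat up, so the shaft is right. Next I'll locate the ball from the first top and scene views.

```bash
python3 - <<'E'
from h import *
t=cam('top'); s=cam('scene'); np.set_printoptions(precision=4,suppress=True)
def blob(n,b):
    f=cv2.imread(f'pics/{n}.png').max(2)[b[1]:b[3],b[0]:b[2]]
    k,l,st,ce=cv2.connectedComponentsWithStats((f<70).astype(np.uint8)); return [(st[i],(ce[i]+b[:2]).round(1)) for i in range(1,k) if st[i,4]>15]
print(blob('top0',(238,178,257,198)),blob('scene0',(252,138,272,160)))
p,e=tri(ray(t,246.7,187.9),ray(s,261.5,149.3)); print(p,e)
H=O+.062*a+.015*Z; d=p-H; print('g-off',d@g,'r',np.hypot(d@a,d[2]),'ang',np.arctan2(d[2],-d@a))
for c in (t,s): 
    for th in (1,1.05,1.1,1.15,1.2): print(th,proj(c,H+.138*(-np.cos(th)*a+np.sin(th)*Z)))
E
```

```text
[(array([ 5,  6,  9,  8, 32], dtype=int32), array([247.9, 188.2]))] [(array([  0,   0,  13,  22, 201], dtype=int32), array([257.5, 148.8]))]
[0.4965 0.0649 0.2335] 0.0049156645535359195
g-off 0.0021890930524422515 r 0.13799118610496652 ang 0.9653929282124232
1 [248.2996 185.2728]
1.05 [248.8128 182.5442]
1.1 [249.3526 179.7622]
1.15 [249.9172 176.9363]
1.2 [250.505 174.076]
1 [262.3441 148.6454]
1.05 [264.9015 146.9763]
1.1 [267.5357 145.4245]
1.15 [270.2387 143.9951]
1.2 [273.002  142.6926]
```

The triangulated ball lies 138.0 mm from the hinge, as the text says, at 0.965 rad. I'll go above it, turning the fingers to close along the groove.

```bash
cat >> h.py <<'E'
H=O+.062*a+.015*Z+.001*g
def ball(th): return H+.138*(-np.cos(th)*a+np.sin(th)*Z)
Rb=np.c_[-a,np.cross(-Z,-a),-Z]
E
python3 - <<'E'
from h import *
print(ball(.965),Rb.round(2)); delta(ball(.965)+.07*Z,Rb,.019)
E
```

```text
[0.49613519 0.06371819 0.23344275] [[-0.97  0.24 -0.  ]
 [ 0.24  0.97 -0.  ]
 [-0.   -0.   -1.  ]]
rows [-3.2  -0.   -1.95] [  0.5    0.53 -11.2 ]
```

```bash
python3 -m crank '[[[1,0,0,-1.5,0.05,0.05,-1.2],[1,0,0,-2.8,0.1,0.1,-2.4],[1,-0.5,0,-3,0.15,0.15,-3.6],[1,-1,0,-3,0.2,0.2,-4.8],[1,-1.5,0,-3,0.27,0.28,-6],[1,-2,0,-3,0.3,0.33,-7.2],[1,-2.6,0,-3,0.37,0.4,-8.4],[1,-3.2,0,-3,0.42,0.45,-9.6]]]'
python3 - <<'E'
from h import *
print(read_state()['joints'].round(2)); delta(ball(.965)+.07*Z,Rb,.019)
E
```

```text
clock: 14.75
eef_pos: [0.4933, 0.064, 0.3163]
orientation: [0.71, 3.047, 0.015]
ft_force: [-0.4, 0.4, 0.7]
width: 0.0856
gripper_force: 0.0
[ 0.07 -0.29  1.69  0.01  1.73 -1.04]
rows [-0.08  0.02  1.06] [ 0.08  0.08 -1.56]
```

```bash
python3 -m crank '[[[1,0,0,0.5,0.08,0.08,-1],[1,-0.08,0,1,0.08,0.08,-1.56],[1,-0.08,0,1,0.08,0.08,-1.56],[1,-0.08,0,1,0.08,0.08,-1.56]]]'
python3 - <<'E'
from h import *
delta(ball(.965),Rb,.019)
c=cam('wrist','w5.png'); print(proj(c,ball(.965)))
E
```

```text
clock: 15.25
eef_pos: [0.4962, 0.0637, 0.2875]
orientation: [0.388, 3.116, 0.001]
ft_force: [0.4, -0.4, 0.1]
width: 0.0852
gripper_force: 0.0
rows [ 0.   -0.    2.44] [ 0.    0.01 -0.05]
[279.39514398 231.96219886]
```

View pics/w5.png

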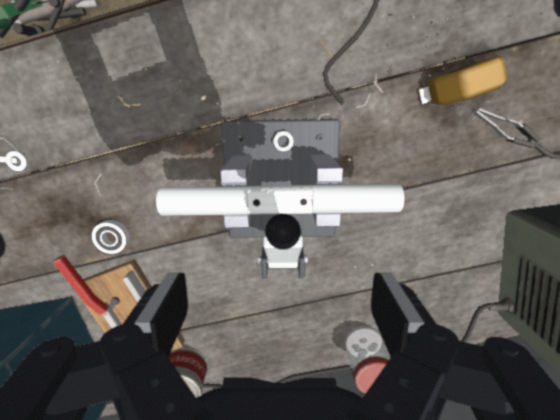

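The ball is at (283,231), 2 mm to tool +y of the prediction. The flat's holes at (256,203) and (304,202) are centred on the shaft. I'll descend and grip the ball.

```bash
python3 -m crank '[[[1,0,0.07,1,0,0,0],[1,0,0.07,2,0,0,0],[1,0,0.07,2.44,0,0,0],[1,0,0.07,2.44,0,0,0],[0.15,0,0.07,2.44,0,0,0],[0.15,0,0.07,2.44,0,0,0],[0.15,0,0.07,2.44,0,0,0],[0.15,0,0.07,2.44,0,0,0]]]'
python3 -m crank '[[[0.15,0,0,0,0,0,0],[0.15,0,0,0,0,0,0]]]'
python3 - <<'E'
from h import *
b=ball(.965)
for th in np.arange(.9,-.05,-.06).tolist()+[-.02]: 
    print(round(th,2),(Rb.T@(ball(th)-b)/.03).round(2))
E
```

```text
clock: 16.3
eef_pos: [0.4968, 0.066, 0.2147]
orientation: [0.384, 3.116, 0.002]
ft_force: [-2.0, 2.8, 3.5]
width: 0.0212
gripper_force: 58.4
clock: 16.55
eef_pos: [0.4968, 0.066, 0.2147]
orientation: [0.384, 3.116, 0.001]
ft_force: [-3.2, 3.3, 5.7]
width: 0.0209
gripper_force: 58.4
0.9 [ 0.24 -0.    0.18]
0.84 [ 0.45 -0.    0.36]
0.78 [0.65 0.   0.55]
0.72 [ 0.84 -0.    0.75]
0.66 [ 1.01 -0.    0.96]
0.6 [1.18 0.   1.18]
0.54 [ 1.33 -0.    1.42]
0.48 [1.46 0.   1.66]
0.42 [ 1.58 -0.    1.91]
0.36 [ 1.69 -0.    2.16]
0.3 [ 1.78 -0.    2.42]
0.24 [ 1.85 -0.    2.69]
0.18 [ 1.91 -0.    2.96]
0.12 [ 1.95 -0.    3.23]
0.06 [1.97 0.   3.51]
0.0 [1.98 0.   3.78]
-0.02 [1.98 0.   3.87]
```

```bash
python3 -m crank '[[[0.15,0.24,0,0.18,0,0,0],[0.15,0.45,0,0.36,0,0,0],[0.15,0.65,0,0.55,0,0,0],[0.15,0.84,0,0.75,0,0,0],[0.15,1.01,0,0.96,0,0,0],[0.15,1.18,0,1.18,0,0,0],[0.15,1.33,0,1.42,0,0,0],[0.15,1.46,0,1.66,0,0,0]]]'
```

```text
clock: 17.55
eef_pos: [0.454, 0.0762, 0.1638]
orientation: [0.385, 3.116, -0.0]
ft_force: [-3.1, -3.0, 4.5]
width: 0.0206
gripper_force: 60.5
```

Forces are small, so I'll continue from 0.48 to slightly below 0.

```bash
python3 -m crank '[[[0.15,0.12,0,0.25,0,0,0],[0.15,0.23,0,0.5,0,0,0],[0.15,0.32,0,0.76,0,0,0],[0.15,0.39,0,1.03,0,0,0],[0.15,0.45,0,1.3,0,0,0],[0.15,0.49,0,1.57,0,0,0],[0.15,0.51,0,1.85,0,0,0],[0.15,0.52,0,2.05,0,0,0]]]'
python3 -m crank '[[[0.15,0,0,0.08,0,0,0],[0.15,0,0,0.15,0,0,0],[0.15,0,0,0.15,0,0,0]]]'
python3 - <<'E'
from h import *
s=read_state(); print(s['eef_pos'],ball(0)-.019*Z)
E
```

```text
clock: 18.55
eef_pos: [0.4399, 0.0796, 0.1022]
orientation: [0.385, 3.114, -0.001]
ft_force: [7.1, -9.8, 2.6]
width: 0.0212
gripper_force: 62.2
clock: 18.92
eef_pos: [0.4402, 0.0796, 0.0986]
orientation: [0.385, 3.114, -0.001]
ft_force: [3.5, -9.4, 7.6]
width: 0.0212
gripper_force: 62.9
[0.44016126 0.07955932 0.09864757] [0.43842305 0.07786391 0.101     ]
```

```bash
for i in 1; do python3 -m crank '[[[0.15,0,0,0.1,0,0,0],[0.15,0,0,0.1,0,0,0]]]'; python3 -m crank '[[[0.15,0,0,0.1,0,0,0],[0.15,0,0,0.1,0,0,0]]]'; done
```

```text
clock: 19.18
eef_pos: [0.4403, 0.0796, 0.0975]
orientation: [0.385, 3.113, -0.001]
ft_force: [-9.4, -10.6, 28.8]
width: 0.021
gripper_force: 64.8
clock: 19.42
eef_pos: [0.441, 0.0795, 0.0957]
orientation: [0.385, 3.111, -0.001]
ft_force: [-10.6, -13.9, 40.5]
width: 0.0207
gripper_force: 67.3
```

Contact is firm at 40 N upward. I'll release and rise.

```bash
python3 -m crank '[[[0.6,0,0,0,0,0,0],[1,0,0,0,0,0,0],[1,0,0,0,0,0,0],[1,0,0,0,0,0,0],[1,0,0,-1,0,0,0],[1,0,0,-2.5,0,0,0],[1,0,0,-4,0,0,0],[1,0,0,-5,0,0,0]]]'
python3 -m crank '[[[1,0,0,0,0,0,0],[1,0,0,0,0,0,0]]]'
python3 - <<'E'
from h import *
w=cam('wrist'); s=cam('scene'); t=cam('top')
for th in (0,.04,.08,.15): print(th,proj(w,ball(th)),proj(s,ball(th)))
x=cv2.resize(w['frame'][130:330,150:410],(468,360),interpolation=2)
cv2.imwrite('pics/e.png',np.hstack([x,cv2.resize(s['frame'][135:255,215:315],(300,360),interpolation=2)])[:,:,::-1])
f=w['frame'].max(2)[130:330,150:410]; k,l,st,ce=cv2.connectedComponentsWithStats((f<45).astype(np.uint8)); print([(st[i],(ce[i]+(150,130)).round(1)) for i in range(1,k) if 60<st[i,4]<3000])
E
```

```text
clock: 20.42
eef_pos: [0.4393, 0.0802, 0.2443]
orientation: [0.384, 3.115, 0.001]
ft_force: [0.0, 0.1, -1.5]
width: 0.0853
gripper_force: 0.0
clock: 20.68
eef_pos: [0.4389, 0.0802, 0.2413]
orientation: [0.385, 3.117, 0.0]
ft_force: [0.5, -0.4, -0.7]
width: 0.085
gripper_force: 0.0
0 [276.507356   201.60997987] [236.15637121 196.09098705]
0.04 [276.46519454 203.70330144] [236.12282106 194.05007646]
0.08 [276.42361086 206.12913372] [236.18185155 191.99150443]
0.15 [276.35266354 211.21384104] [236.50998456 188.35708596]
[(array([115,  59,  27,  26, 430], dtype=int32), array([277.6, 201.4])), (array([   1,  144,   36,   56, 1226], dtype=int32), array([171.8, 307.4])), (array([ 222,  144,   36,   56, 1225], dtype=int32), array([386.2, 307.4]))]
```

View pics/e.png

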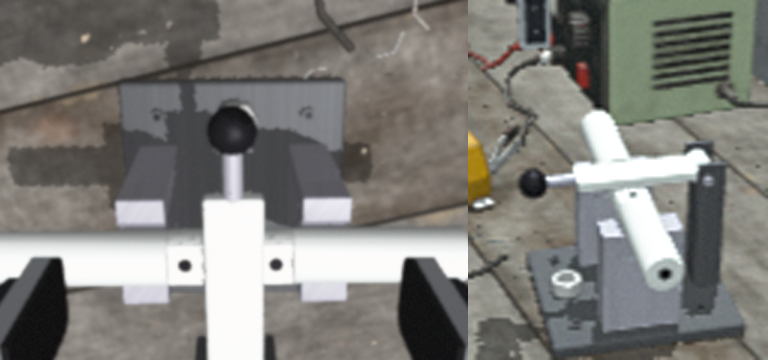

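The strap lies level with its ball at wrist-view (277.6,201.4), where (276.5,201.6) is predicted for 0 rad. In the scene view the ball is at about (236,196), which also matches 0. The holes are centred, the nut hasn't moved and the robot is clear.

```bash
python3 -c "
from cell import *
print(finish_job())"
```

```text
the job is handed in; nothing more can be done
None
```

I rolled the shaft until its flat faced up and swung the strap fully down onto it. Both checked out in the camera views, and I handed the job in at about 21 s; the interface returned no verdict.

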